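# Hold a tenoned rail in the open planing vice

## Robot

A 7-joint arm with a two-finger parallel gripper is mounted at the origin on the work surface; the furniture and walls round the work are solid. World frame = base frame: x ahead of the robot, y to its left, z up, the work surface at z = 0. Lengths are in mm, angles in rad, forces in N, time in s.
With the tool pointing down it reaches from about 425 to 925 mm from the base axis. Payload 6.8 kg.
Tool frame: the origin (TCP) lies on the front face of the gripper's body, between the roots of the fingers; the fingertips stand 80 mm ahead of it and the grasp point (between the pads) lies 61 mm ahead of it; z points along the fingers, y is the line along which they close (so a half turn about z gives the same grasp; the last joint's range is limited). The gripper opens to 88 mm and grips with 3 to 60 N. Pads are 20 mm wide; open, the fingers measure 115 mm over their backs; the gripper's body (75 mm by 178 mm) begins 61 mm behind the grasp point.
Start: joints at [-1.212, 0.477, 0.022, 1.555, -0.011, 1.109, -0.083], TCP at [303.77, 602.801, 302.664] pointing down, gripper open.
Joint ranges: [-2.96, 2.96], [-0.34, 2.1], [-1.41, 1.46], [0.24, 2.44], [-1.37, 4.51], [0.17, 1.92], [-2.96, 2.96]. Speed limits (rad/s): [2.39, 2.39, 3.14, 3.14, 3.14, 3.14, 3.14].

## Interface

Orientations are given as [roll, pitch, yaw] about the fixed x, y, z axes, in that order (R = Rz(yaw) Ry(pitch) Rx(roll)).
In Python, from rig import arm, optics, claw gives the robot as it stands (arm), with the cameras (optics) and the gripper (claw). Calls block until the motion is done:
- arm.reach(position, orientation): joint-space move of the TCP to a pose.
- arm.line_to(position, feed=150, attitude=None): straight line of the TCP; attitude=None keeps the orientation; feed is the mean speed in mm/s.
- arm.set_joints(angles): joint-space move.
- claw.open() and claw.close(f_grip=None): open the fingers fully, or close them until they stop; f_grip is the grip in N (None keeps the last).
- arm.sleep(seconds).
- arm.solve_ik(position, orientation): joint angles nearest the present ones, or None.
- optics.camera(name): name is "scene" or "top" or "wrist"; returns a dict with "frame" (384x512x3 uint8, red, green, blue), "mtx" (3x3 intrinsics, pixels), "origin" and "orientation" of the camera in the world. Camera axes: x right, y up, looking along -z (the intrinsics and any distortion apply to the point x, -y, -z); pixel columns grow to the right and rows downward; lengths in mm; the calibration is good to about 2 mm. A picture is of the moment at which its call begins. There is no depth.
A pose or a line that the arm cannot do raises arm.MotionError and nothing moves.
- arm.sign_off(): hands the job in; it is judged then, once.
Readings, each from a call of its own:
- arm.get_t(): time.
- arm.get_joint_pos(): joint angles.
- arm.get_qvel(): joint speeds.
- arm.get_joint_efforts(): joint torques, N m.
- arm.get_eef_pos(): TCP position.
- arm.get_ee_rot(): TCP orientation.
- arm.get_ft_force(): force on the tool from outside, world axes, zero at the start.
- arm.get_wrist_torque(): the same for the moment, N m.
- arm.get_gripper_width(): finger opening in mm.
- arm.get_grip_force(): force on a finger pad.
Only numpy, scipy, OpenCV 4.12 (cv2) and the standard library are available. Lean on these libraries where they do the work, as an engineer would, in place of code of your own. Each camera call takes 0.05 s, during which the arm holds its last target. There are 200 camera calls.

## Task

Open the low grey planing vice: press its release pedal right down to the stop and let it spring back, so that the jaw flies open. Then pick up the short rail with a tenon at each end, lift it over the things standing in between and lower it between the open jaws without knocking it against the vice. Finish still holding it there, upright, centred and square between the jaws, its lower edge about 10 mm above the steel bed and touching neither bed nor jaws, ready for me to wind the jaw in for planing its top edge; leave everything else where it is.

Things in the scene. Friction and masses are not known exactly. Their poses are not given: they have to be found in the camera images.
- planing_vise: low grey vice with wooden jaw liners, fixed to the bench; place and yaw vary. Origin on the bench under the middle of the OPEN jaw gap; x across the jaws, from moving jaw (-x side, with screw and tommy bar, robot side) to fixed jaw (liner face at x = +22); y along the jaws (130 long, tops 65 high). Base 184 x 170 x 12. Nut block x -91 to -71, 62 high; jaw open, tommy bar at x -151, up to 77 high.
- vise_bed (a point): point on top of the flat steel bed between the jaws (30 above the bench, 84 wide along y), midway between the open liner faces (22 mm to each) and midway along the jaws; axes as the vice. The centre of the rail's underside belongs about 10 mm above this point, the rail's y along this y (either way round).
- vise_jaw (a joint): travel of the moving jaw, m: 0 = shut (4 mm gap), held by the pedal's catch; 0.040 = fully open, gap 44 mm. It slides to the vice's -x. Once unlatched, a spring (14 N shut, 5 N open) opens it by itself within a second and keeps it open.
- release_pedal (a joint): angle of the release pedal, rad: 0 = up, 0.30 = down on its stop (plate level). Hinged beside the bed along the vice's x; the free outer end goes down when pressed. At pedal_pad its spring takes about 4 N to start and 6 N at the stop (the stop is rigid); let go, it comes back up. The catch frees the jaw at about 0.18.
- pedal_pad (a point): press point on top of the pedal's ribbed steel tread, which sticks out of the vice's -y end (right-hand side seen from the robot); tread 52 (along vice x) x 62. At rest the tread slopes up outwards by 0.30 rad and this point is 44 above the bench, at x -16, y -124 in the vice frame; on the stop 22.5 above the bench, at y -128.
- rail: the workpiece: light wood rail standing on its long narrow edge, 22 thick (its x) x 110 long (its y) x 70 high, plus a stub tenon 10 thick x 23 long x 46 high at each end (154 over all); origin at the centre of its underside, z up. 0.10 to 0.22 kg. Grip across the 22 mm near the top: fingertips up to 33 below its top edge stay clear above the jaws.
- torpedo_level: blue torpedo level standing on its long edge, 22 thick x 232 long x 48 high, between the rail and the vice; long axis = its y; origin under its centre. Bystander, leave alone.
- jar_screws: clear screw jar with a red lid, 65 diameter x 99 high, standing between the rail and the vice; origin under its centre. Bystander, leave alone.
- small_tin: small paint tin, 77 diameter x 77 high, standing between the rail and the vice; origin under its centre. Bystander, leave alone.
- tape_measure: yellow tape measure lying on its side, 74 x 71 x 36 high; origin under its centre. Bystander, leave alone.
- sanding_block: sanding block, 60 x 112 x 32 high, behind the vice; origin under its centre. Bystander, leave alone.

How it is judged:
By the outcome, as a careful person would: the job done as asked, in the order asked, and still so for the second after the job is handed in, while the arm keeps its last pose, push and grip.
It also fails if it takes over 58 s, if anything falls off the work surface, if the arm or the gripper's body presses on something with over 40 N, if the wrist force passes 120 N, or if a joint passes its speed limit or range.

## Working session

There is one attempt and no reset: what is moved stays moved. The work goes in short steps, each a Python script; the robot and the scene stay as the last script left them, time stands still between calls to the robot, and variables do not carry over. Pictures are saved under pics/ and viewed, at most 10 in all, crops included, and the job is handed in when it is done.

```bash
mkdir -p pics; ls; python3 - <<'E'
from rig import arm, optics, claw
import cv2,numpy as np
for n in ["scene","top"]:
    c=optics.camera(n); cv2.imwrite(f"pics/{n}0.png",cv2.cvtColor(c["frame"],cv2.COLOR_RGB2BGR))
    print(n,c["mtx"].tolist(),c["origin"],c["orientation"],[k for k in c])
print(arm.get_ee_rot(),arm.get_t())
E
```

```text
pics
rig.py
scene [[415.42503381405857, 0.0, 255.35133256296444], [0.0, 415.42503381405857, 197.96411781589188], [0.0, 0.0, 1.0]] [-383.72391088 -694.43506203  552.9539185 ] [ 1.18789233  0.01016456 -0.88067744] ['frame', 'mtx', 'origin', 'orientation']
top [[397.3927573906797, 0.0, 256.71969390805856], [0.0, 397.3927573906797, 191.06690662205148], [0.0, 0.0, 1.0]] [ 436.45064342   64.21932604 1173.59811376] [ 8.87729849e-02 -1.50861807e-03 -1.57876010e+00] ['frame', 'mtx', 'origin', 'orientation']
[-3.13996152e+00  1.12106317e-04  2.67478212e+00] 0.1
```

View pics/scene0.png

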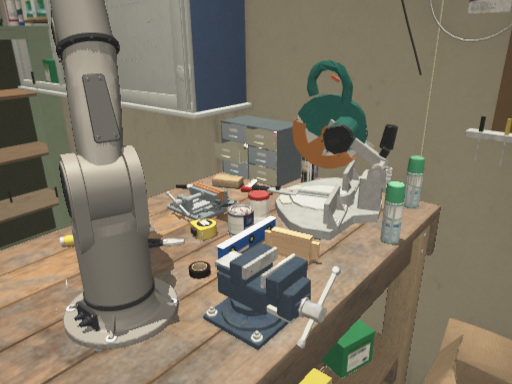

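```bash
python3 -c "
import cv2
i=cv2.imread('pics/top0.png');cv2.imwrite('pics/top0b.png',cv2.resize(i,(800,600),interpolation=cv2.INTER_CUBIC))"
```

```text
(no output)
```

View pics/top0b.png

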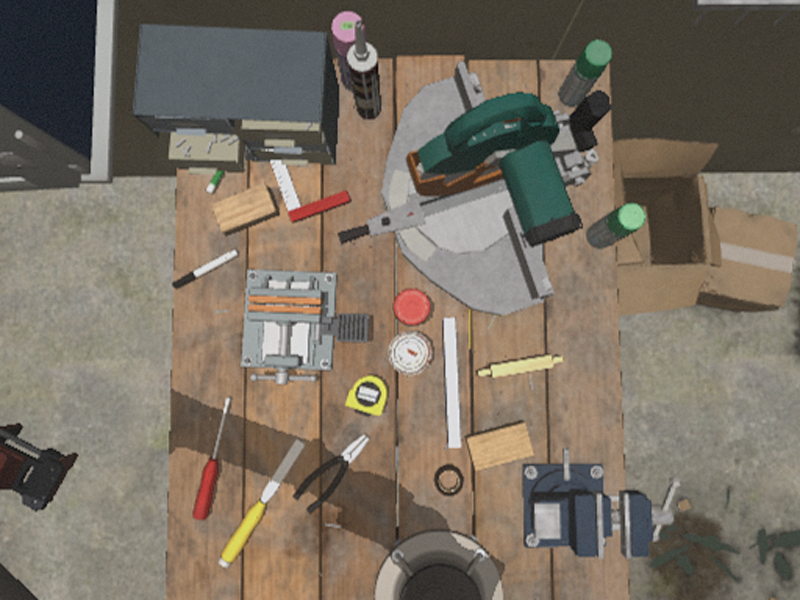

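The top view (800x600 upscale) shows the vice at about (288,320) with the pedal at (355,327). The rail runs from (478,373) to (562,358). The level (450,380), tin (410,353), jar (412,306) and tape (367,396) lie between. Next I'll zoom in on the vice and rail.

```bash
cat > h.py <<'E'
import numpy as np, cv2
from scipy.spatial.transform import Rotation as R
def ray(c,uv):
    uv=np.atleast_2d(np.array(uv,float)); K=c["mtx"]
    d=np.c_[(uv[:,0]-K[0,2])/K[0,0],-(uv[:,1]-K[1,2])/K[1,1],-np.ones(len(uv))]
    return d@R.from_euler("xyz",c["orientation"]).as_matrix().T
def pix2w(c,uv,z):
    d=ray(c,uv); z=np.broadcast_to(np.asarray(z,float),len(d)); return c["origin"]+d*((z-c["origin"][2])/d[:,2])[:,None]
def w2pix(c,P):
    q=(np.atleast_2d(P)-c["origin"])@R.from_euler("xyz",c["orientation"]).as_matrix()
    return np.c_[c["mtx"][0,0]*q[:,0]/-q[:,2]+c["mtx"][0,2], c["mtx"][1,1]*q[:,1]/q[:,2]+c["mtx"][1,2]]
def save(c,name,crop=None,s=1):
    i=cv2.cvtColor(c["frame"],cv2.COLOR_RGB2BGR)
    if crop: x0,y0,x1,y1=crop; i=i[y0:y1,x0:x1]
    cv2.imwrite(f"pics/{name}.png",cv2.resize(i,None,fx=s,fy=s,interpolation=cv2.INTER_CUBIC))
def fr(P,o,yaw): # local -> world
    P=np.atleast_2d(np.array(P,float)); c,s=np.cos(yaw),np.sin(yaw)
    return np.c_[o[0]+c*P[:,0]-s*P[:,1],o[1]+s*P[:,0]+c*P[:,1],P[:,2]]
E
python3 - <<'E'
from rig import arm, optics, claw
from h import *
c=optics.camera("top")
i=cv2.cvtColor(c["frame"],cv2.COLOR_RGB2BGR)
a=cv2.resize(i[160:255,145:245],None,fx=5.5,fy=5.5,interpolation=cv2.INTER_CUBIC)
b=cv2.resize(i[215:250,295:370],None,fx=3.3,fy=3.3,interpolation=cv2.INTER_CUBIC)
o=np.zeros((a.shape[0],a.shape[1]+b.shape[1],3),np.uint8);o[:,:a.shape[1]]=a;o[:b.shape[0],a.shape[1]:]=b
cv2.imwrite("pics/z.png",o);print(o.shape,a.shape)
s=.64
for n,uv,z in [("tapeC",(367,396),36),("tin",(410,353),77),("jar",(412,306),99),("lev",[(450,318),(455,447)],48),("tenons",[(478,373),(562,358)],58),("viseC",(288,305),65),("ped",(355,327),44)]:
    print(n,pix2w(c,np.array(uv)*s,z).round(0).tolist())
E
```

```text
(522, 798, 3) (522, 550, 3)
tapeC [[361.0, 125.0, 36.0]]
tin [[438.0, 47.0, 77.0]]
jar [[519.0, 43.0, 99.0]]
lev [[500.0, -27.0, 48.0], [270.0, -32.0, 48.0]]
tenons [[401.0, -74.0, 58.0], [427.0, -225.0, 58.0]]
viseC [[525.0, 264.0, 65.0]]
ped [[486.0, 146.0, 44.0]]
```

View pics/z.png

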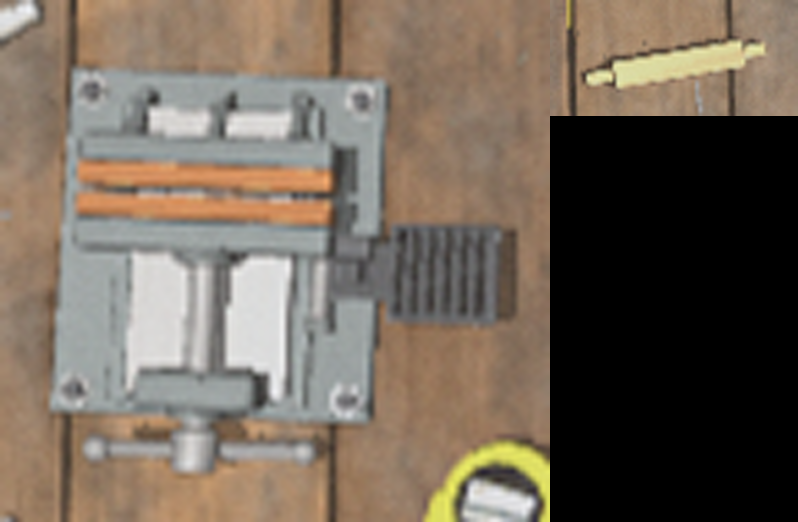

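The zoom shows the fixed liner's inner edge from (78,187) to (333,193), and base corners at (73,68), (387,80), (370,422) and (50,412). The rail body corners are at (612,60), (616,88), (742,40) and (745,66). I'll fit both poses from these points.

```bash
python3 - <<'E'
from rig import arm, optics, claw
from h import *
from scipy.optimize import least_squares
c=optics.camera("top")
uv=np.array([(78,187),(333,193),(73,68),(387,80),(370,422),(50,412)])/5.5+[145,160]-.4
def loc(x0): return [(22,65,65),(22,-65,65),(x0+92,85,12),(x0+92,-85,12),(x0-92,-85,12),(x0-92,85,12)]
f=lambda p:(w2pix(c,fr(loc(p[3]),p[:2],p[2]))-uv).ravel()
r=least_squares(f,[525,264,0,0]);print("vise",r.x,r.fun.round(1))
print("pad",fr([[-16,-124,44]],r.x[:2],r.x[2]), ((w2pix(c,fr([[-16,-124,44]],r.x[:2],r.x[2]))-[145,160])*5.5).round())
ur=(np.array([(612,60),(616,88),(742,40),(745,66)])-[550,0])/3.3+[295,215]-.4
L=[(11,55,70),(-11,55,70),(11,-55,70),(-11,-55,70)]
g=lambda p:(w2pix(c,fr(L,p[:2],p[2]))-ur).ravel()
q=least_squares(g,[414,-150,-.1]);print("rail",q.x,q.fun.round(1))
# candidate grasp and views
for yaw in (0,.17,-1.4,1.57,3.14-.03,-1.57):
  for p in ([q.x[0],q.x[1],330],[r.x[0],r.x[1],330]):
    s=arm.solve_ik(p,[np.pi,0,yaw]); print(yaw,None if s is None else np.round(s,2))
w=optics.camera("wrist");print(w["mtx"].tolist(),w["origin"],w["orientation"],arm.get_eef_pos())
E
```

```text
vise [ 5.06152039e+02  2.72494271e+02 -4.50655213e-02 -2.71219705e+00] [-0.2 -0.3 -0.2  0.3 -0.3 -0.2  0.2 -0.2  0.4  0.4  0.1  0. ]
pad [[484.58204995 149.34096994  44.        ]] [[446. 273.]]
rail [ 4.14386625e+02 -1.49734550e+02  1.49624092e-01] [-0.1  0.2  0.1 -0.3 -0.3  0.   0.2  0. ]
0 [-0.92  0.03  1.19  2.1  -0.03  1.03 -1.28]
0 [-1.13  0.33  0.67  1.8  -0.23  1.09 -1.95]
0.17 [-0.88  0.03  1.14  2.1  -0.03  1.03 -1.12]
0.17 [-1.1   0.33  0.64  1.8  -0.22  1.08 -1.79]
-1.4 [-0.8   0.03  1.06  2.1  -0.03  1.03 -2.7 ]
-1.4 [-0.39  0.3  -0.26  1.75  0.09  1.1   2.63]
1.57 [-0.68  0.03  0.93  2.1  -0.03  1.03  0.26]
1.57 [-0.9   0.29  0.37  1.79 -0.12  1.08 -0.49]
3.1100000000000003 [-0.56  0.03  0.8   2.09 -0.03  1.03  1.79]
3.1100000000000003 [-0.65  0.29  0.06  1.77 -0.02  1.08  0.96]
-1.57 [-0.8   0.03  1.06  2.1  -0.03  1.03 -2.87]
-1.57 [-0.42  0.3  -0.23  1.76  0.08  1.09  2.47]
[[294.77926407228364, 0.0, 255.27109813033786], [0.0, 294.77926407228364, 190.9023503147985], [0.0, 0.0, 1.0]] [241.29286526 633.38654536 384.33027639] [-0.25728858  0.00151689  1.10414796] [303.67993284 602.63990128 302.23161284]
```

```bash
cat >> h.py <<'E'
VO=np.array([506.15,272.5]); VY=-.045; RO=np.array([414.4,-149.7]); RY=.150
E
python3 - <<'E'
from rig import arm, optics, claw
from h import *
y=np.pi/2+VY
p=fr([[-16,-124,0]],VO,VY)[0,:2]
claw.close(f_grip=10)
arm.reach([*p,190],[np.pi,0,y]); print(arm.get_t(),arm.get_eef_pos(),arm.get_ft_force())
f0=arm.get_ft_force()[2]
arm.line_to([*p,132],feed=120); print(arm.get_t(),arm.get_ft_force()[2]-f0)
z=132
p2=fr([[-16,-126,0]],VO,VY)[0,:2]
while z>96:
    z-= 3 if z>108 else 1
    arm.line_to([*p2,z],feed=60); arm.sleep(.05)
    f=arm.get_ft_force()-[0,0,f0]; print(z,arm.get_eef_pos()[2].round(1),f.round(1),round(arm.get_t(),2))
    if f[2]>16: break
arm.line_to([*p2,135],feed=120)
arm.line_to([*p2,200],feed=150)
claw.open()
c=optics.camera("top"); save(c,"open",(145,150,255,260),5)
print(arm.get_t(),arm.get_ft_force())
E
```

```text
3.4083 [484.78430615 150.98008276 190.19388027] [-0.90844904  0.7392437  -0.30833118]
4.0417 1.1792249574599316
129 129.4 [-0.7  0.4 -0.1] 4.34
126 126.3 [0.2 0.4 2.8] 4.64
123 123.1 [ 2.1 -0.1  2.7] 4.94
120 120.0 [ 1.  -0.9  3.4] 5.24
117 117.0 [ 1.4 -1.2  3.4] 5.54
114 114.0 [ 1.9 -1.2  3.8] 5.84
111 110.7 [-0.2 -0.6  2.2] 6.14
108 108.0 [-1.9 -0.1  4.7] 6.44
107 106.9 [-3.2 -1.   5.6] 6.74
106 106.0 [-2.7 -1.2  5.2] 7.04
105 105.0 [-3.1  0.5  5.4] 7.34
104 104.1 [-3.6 -1.5  6.6] 7.64
103 103.1 [-2.6 -0.4  5.7] 7.94
102 102.1 [-3.3 -1.2  6.9] 8.24
101 101.7 [-5.2 -1.1 14.5] 8.54
100 101.6 [-8.6 -3.1 25.8] 8.84
11.2917 [ 0.17245527 -0.75388327  0.86905164]
```

View pics/open.png

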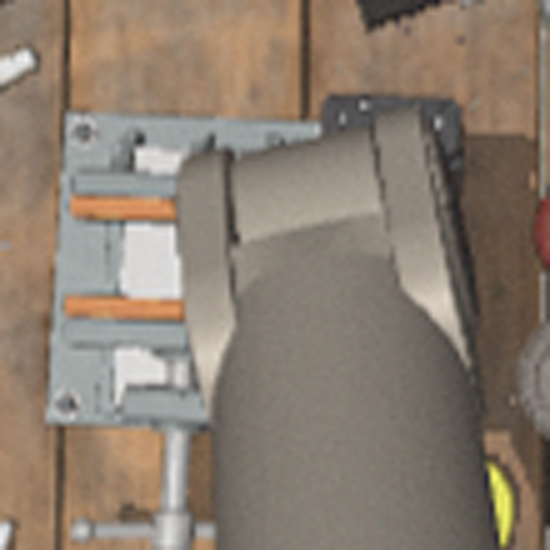

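The stop was reached (sharp force rise at TCP z ≈101.6) and the liners are now well apart, so the jaw is open. Next I'll refine both poses with the wrist camera.

```bash
python3 - <<'E'
from rig import arm, optics, claw
from h import *
import pickle
def mark(c,P,name):
    i=cv2.resize(cv2.cvtColor(c["frame"],cv2.COLOR_RGB2BGR),(800,600),interpolation=cv2.INTER_CUBIC)
    for u in w2pix(c,P)/.64: cv2.circle(i,tuple(int(v) for v in u.round()),2,(255,0,255),-1)
    cv2.imwrite(f"pics/{name}.png",i)
arm.reach([VO[0]-15,VO[1],300],[np.pi,0,np.pi/2+VY]); arm.sleep(.2)
c=optics.camera("wrist"); pickle.dump(c,open("wv.pkl","wb"))
mark(c,fr([(x,y,65) for x in(22,-22) for y in(65,-65)]+[(0,0,30),(-16,-124,44)],VO,VY),"wv")
arm.reach([VO[0]-80,60,320],[np.pi,0,np.pi/2])
arm.reach([*RO,290],[np.pi,0,np.pi/2+RY]); arm.sleep(.2)
c=optics.camera("wrist"); pickle.dump(c,open("wr.pkl","wb"))
mark(c,fr([(x,y,70) for x in(11,-11) for y in(55,-55)]+[(-11,55,0),(-11,-55,0)],RO,RY),"wr")
print(arm.get_t())
E
```

```text
14.225
```

View pics/wv.png

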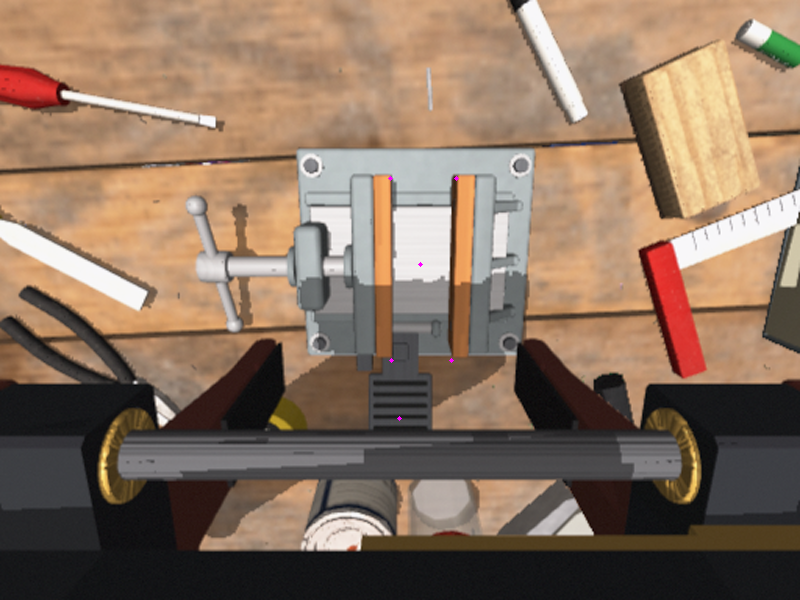

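View pics/wr.png

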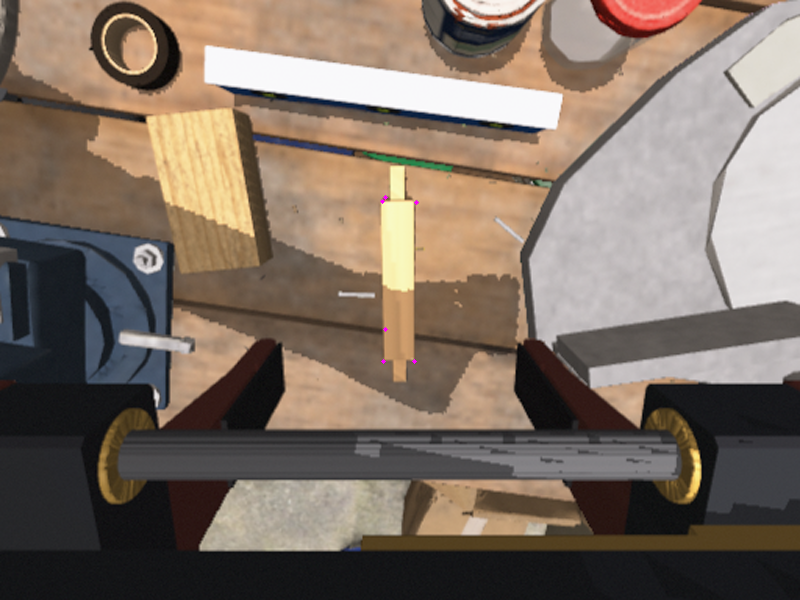

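Wrist views: the rail marks (382–416, 200–362) sit on the rail's corners. The vice marks match across the jaws, but the jaws are about 2–3 px (~2 mm) further along +y. I'll shift the target +1.5 mm in y, then grasp and carry.

```bash
sed -i 's/VO=np.array(\[506.15,272.5\])/VO=np.array([506.15,274.0])/' h.py; python3 - <<'E'
from rig import arm, optics, claw
from h import *
import pickle
arm.line_to([*RO,120],feed=120); arm.sleep(.2)
print(arm.get_t(),arm.get_eef_pos(),arm.get_ee_rot())
claw.close(f_grip=30); arm.sleep(.2)
zg=arm.get_eef_pos()[2]; print("grip",arm.get_gripper_width(),arm.get_grip_force(),zg)
arm.line_to([*RO,275],feed=120); 
print(arm.get_t(),arm.get_gripper_width(),arm.get_ft_force())
arm.line_to([420,90,275],feed=150,attitude=[np.pi,0,np.pi/2+.05])
arm.line_to([*VO,270],feed=130,attitude=[np.pi,0,np.pi/2+VY]); arm.sleep(.4)
e=arm.get_eef_pos(); print(arm.get_t(),e,arm.get_ee_rot(),VO)
c=optics.camera("wrist"); 
i=cv2.resize(cv2.cvtColor(c["frame"],cv2.COLOR_RGB2BGR),(800,600),interpolation=cv2.INTER_CUBIC)
P=np.r_[fr([(x,y,65) for x in(22,-22) for y in(65,-65)],VO,VY),fr([(x,y,e[2]-zg+70) for x in(11,-11) for y in(55,-55)]+[(x,55,e[2]-zg) for x in(11,-11)],e,VY)]
for u in w2pix(c,P)/.64: cv2.circle(i,tuple(int(v) for v in u.round()),2,(255,0,255),-1)
cv2.imwrite("pics/hold.png",i); open("zg","w").write(str(zg))
E
```

```text
15.9917 [ 414.64105117 -149.63258209  120.33957279] [3.14076334e+00 7.65021826e-05 1.72096350e+00]
grip 21.6235022694117 29.937982857227325 119.98502517639193
18.6583 21.904585490915288 [-0.53467272  0.25544488 -1.08851792]
22.525 [506.12292265 273.94378003 270.05786738] [ 3.14159197e+00 -1.18765284e-04  1.52576426e+00] [506.15 274.  ]
```

View pics/hold.png

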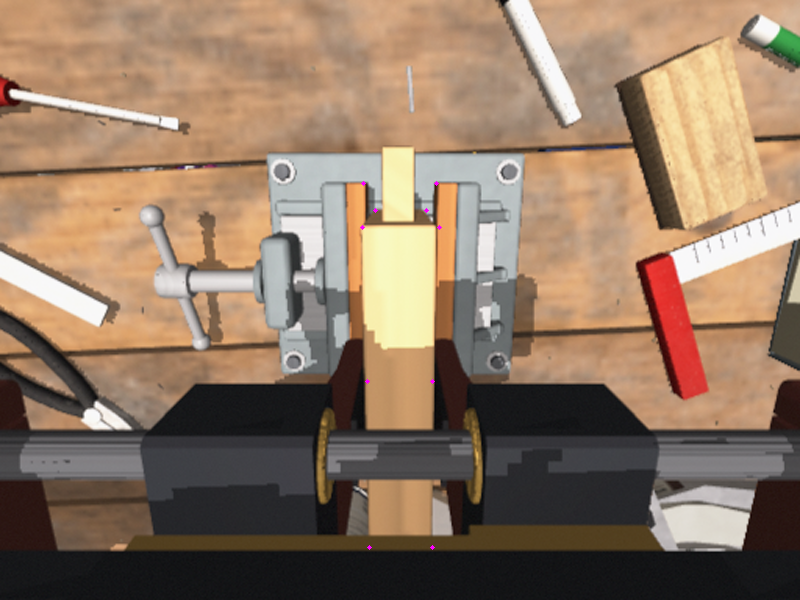

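The rail is held roughly central over the gap: jaw edges at 367/437, rail at 364–435. Its far end shows at row 222 against a predicted 228, so I'm zooming in to check for tilt before lowering.

```bash
python3 - <<'E'
from rig import arm, optics, claw
from h import *
e=arm.get_eef_pos(); zb=e[2]-float(open("zg").read())
def box(y0,y1,h,z0,z1): return [(x,y,z) for x in(h,-h) for y in(y0,y1) for z in(z0,z1)]
P=fr(box(-55,55,11,zb,zb+70)+box(-77,77,5,zb+12,zb+58),e,VY)
out=[]
for n,cr,s in (("wrist",(215,85,295,165),5),("scene",None,5)):
    c=optics.camera(n); uv=w2pix(c,P)
    if cr is None:
        m=uv.mean(0).astype(int); cr=(m[0]-40,m[1]-40,m[0]+40,m[1]+40)
    i=cv2.resize(cv2.cvtColor(c["frame"],cv2.COLOR_RGB2BGR)[cr[1]:cr[3],cr[0]:cr[2]],None,fx=s,fy=s,interpolation=cv2.INTER_CUBIC)
    for u in (uv-cr[:2]+.5)*s: cv2.circle(i,tuple(int(v) for v in u),2,(255,0,255),-1)
    out.append(i); print(n,cr)
    if n=="wrist": print(w2pix(c,P).round(1)[[1,3,5,7,11,15]].tolist())
cv2.imwrite("pics/zz.png",np.hstack(out))
E
```

```text
wrist (215, 85, 295, 165)
[[276.6, 350.0], [281.1, 145.3], [235.9, 350.0], [231.8, 145.3], [267.1, 95.1], [245.7, 95.1]]
scene (np.int64(161), np.int64(113), np.int64(241), np.int64(193))
```

View pics/zz.png

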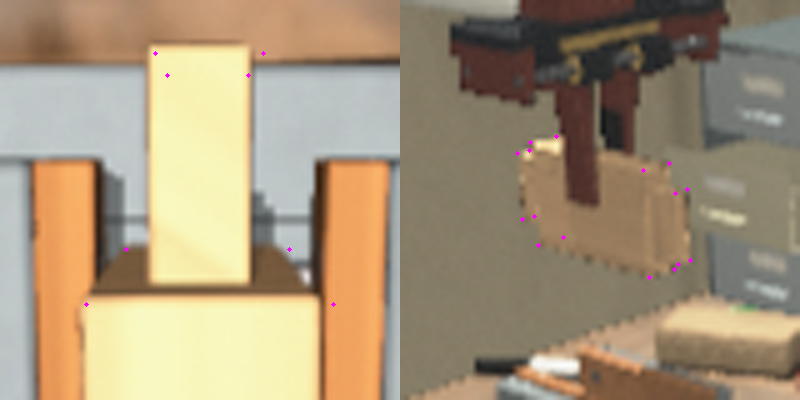

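The bottom corners of the end face match the prediction and the scene marks agree to about 2 mm. The top looks about 5% narrow. I'll measure the widths numerically in the held view and in the earlier on-bench view, to tell tilt from a calibration effect.

```bash
python3 - <<'E'
from rig import arm, optics, claw
from h import *
import pickle
e=arm.get_eef_pos(); zt=e[2]-float(open("zg").read())+70
def meas(c,o,yaw,zt,ys,h,dz):
    g=cv2.cvtColor(c["frame"],cv2.COLOR_RGB2HSV).astype(float)
    img=c["frame"].astype(float)
    for y in ys:
        a,b=w2pix(c,fr([(-h,y,zt-dz),(h,y,zt-dz)],o,yaw)); r=int(round(a[1]))
        row=img[r].sum(1)/3; gr=np.abs(np.gradient(img[r],axis=0)).sum(1)
        def edge(u): 
            k=np.arange(int(u)-4,int(u)+6); w=gr[k]**2; j=k[np.argmax(w)]; k=np.arange(j-1,j+2); return (gr[k]*k).sum()/gr[k].sum()
        l,rr=edge(a[0]),edge(b[0]); print(y,r,"pred",(b[0]-a[0]).round(1),"meas",(rr-l).round(1),"shift",((l+rr-a[0]-b[0])/2).round(1))
print("bench");c=pickle.load(open("wr.pkl","rb"));meas(c,RO,RY,70,[50,40,20,0,-20,-40],11,0);meas(c,RO,RY,70,[70,62,-70],5,12)
print("held");c=optics.camera("wrist");pickle.dump(c,open("wh.pkl","wb"));meas(c,e,VY,zt,[52,45,35,25,-45,-50,-53],11,0);meas(c,e,VY,zt,[74,68,60],5,12)
E
```

```text
bench
50 134 pred 21.8 meas 20.7 shift -1.4
40 144 pred 21.6 meas 20.5 shift -1.2
20 163 pred 21.3 meas 19.9 shift -0.9
0 182 pred 20.9 meas 20.0 shift -0.6
-20 200 pred 20.6 meas 19.5 shift -0.4
-40 218 pred 20.2 meas 19.1 shift -0.1
70 113 pred 9.7 meas 9.0 shift -1.5
62 121 pred 9.6 meas 8.7 shift -1.4
-70 239 pred 8.7 meas 7.8 shift 0.4
held
52 152 pred 49.1 meas 46.3 shift -1.6
45 167 pred 48.4 meas 46.1 shift -1.6
35 189 pred 47.5 meas 46.2 shift -1.5
25 209 pred 46.6 meas 43.4 shift -0.8
-45 334 pred 41.3 meas 40.4 shift -0.2
-50 342 pred 41.0 meas 40.3 shift -0.2
-53 347 pred 40.8 meas 48.8 shift -0.8
74 102 pred 21.3 meas 19.3 shift -2.0
68 115 pred 21.1 meas 19.3 shift -2.0
60 132 pred 20.8 meas 19.9 shift -2.1
```

The bench view reads about 5% narrow as well, so that is mostly edge and calibration effect. The offset between the end face's top and bottom edges limits the tilt to about 0.01 rad. Lowering now, shifted +1 mm in x.

```bash
python3 - <<'E'
from rig import arm, optics, claw
from h import *
zg=float(open("zg").read()); T=VO+[1,0]
arm.line_to([*T,190],feed=60,attitude=[np.pi,0,np.pi/2+VY]); f0=arm.get_ft_force(); print(f0)
arm.line_to([*T,zg+40],feed=30); arm.sleep(.6)
e=arm.get_eef_pos(); print(arm.get_t(),e,e[2]-zg,arm.get_ft_force()-f0,arm.get_gripper_width(),arm.get_ee_rot())
c=optics.camera("wrist"); a=cv2.resize(cv2.cvtColor(c["frame"],cv2.COLOR_RGB2BGR)[60:200,180:335],None,fx=3.5,fy=3.5,interpolation=cv2.INTER_CUBIC)
c=optics.camera("scene"); m=w2pix(c,[[*VO,80]])[0].astype(int)
b=cv2.resize(cv2.cvtColor(c["frame"],cv2.COLOR_RGB2BGR)[m[1]-35:m[1]+35,m[0]-35:m[0]+35],None,fx=3.6,fy=3.6,interpolation=cv2.INTER_CUBIC)
o=np.zeros((a.shape[0],a.shape[1]+b.shape[1],3),np.uint8);o[:,:a.shape[1]]=a;o[:b.shape[0],a.shape[1]:]=b
cv2.imwrite("pics/fin.png",o);print(a.shape,o.shape)
E
```

```text
[-0.31408577 -0.11868392 -1.47843112]
25.9583 [507.14917842 273.97314865 159.98233089] 39.997305710457795 [-0.33134305  0.60986745  0.06769965] 21.9820432506422 [3.14159118e+00 3.94634306e-05 1.52575659e+00]
(490, 542, 3) (490, 794, 3)
```

View pics/fin.png

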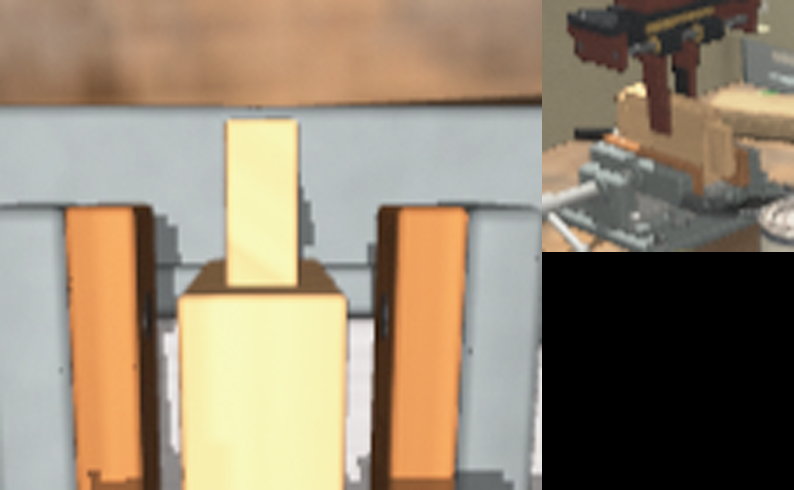

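The rail hangs between the jaws: edges at 180/345, liner edges at about 138/394, so it is centred within about 1 mm. There is no contact force and the pose is square. Handing in.

```bash
python3 -c "
from rig import arm, optics, claw
print(arm.sign_off())"
```

```text
the job is handed in; nothing more can be done
None
```

The vice is open and I handed the job in at about 26 s, with the rail held upright between the jaws, centred to about 1 mm and its lower edge about 10 mm above the bed, with no contact force showing.

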